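# Reset the load indicator and hold the spring tester at its set height

## Task

Check a spring on the bench tester: first clear the load indicator by swinging its sprung reset lever all the way to its stop and letting it spring back home. Then press the tester's sprung plunger down until the top of its cap is level with the top of the setting pin beside it, and finish while still holding it there, without letting go, so that the load can be read. Leave the file, the vee block and the brush where they lie.

Things in the scene. Friction and masses are not known exactly. Their poses are not given: they have to be found in the camera images.
- tester: Spring tester, fixed: grey base plate 120 x 160 x 14 mm, at its centre an upright green barrel (54 mm diameter, top 112 mm above the bench) from which a steel rod with a round black cap rises. Origin: centre of the plate's underside, on the barrel's axis; z up. A dark clamp block reaches from the barrel to local +y (68 mm from the axis, top at 96 mm) and carries the setting pin.
- ram (a joint): Travel of the tester's sprung plunger (rod and cap), in m: 0 = fully up, grows as it is pressed straight down, 0.026 = bottomed. The spring pushes it back up when let go: pressing takes about 4 N at first, 7 N half way and 11 N at the bottom.
- cap_top (a point): Centre of the flat top of the plunger's black cap (42 mm diameter, 10 mm thick rim). It is 162 mm above the bench when up and goes down with the plunger.
- setting_pin: Setting pin: plain upright steel pin, 12 mm diameter, fixed in the tester's clamp block, 55 mm to local +y of the plunger's axis. Origin: centre of its top end face; z up. Its height is set differently each time, 7 to 20 mm below the unpressed cap's top. It does not move.
- indicator: Load indicator, fixed: grey box 120 (x) x 180 (y) x 60 mm high; on its top a flat white dial (84 mm) on the local -y half and the reset lever on the +y half. Origin: centre of the underside; z up, local -x is the front. The dial's pointer is only for looks and does not move.
- reset_lever (a joint): Angle of the sprung reset lever in rad: 0 = home, grows counter-clockwise seen from above, 0.9 = hard stop. At home the arm points to the indicator's front (-x) but 0.45 rad towards its +y side; at the stop 0.45 rad towards the -y (dial) side. A spring turns it home when let go; at its pin it takes about 1 N at home, 3 N at the stop.
- lever_pin (a point): Centre of the top of the lever's upright black grip pin: 12 mm diameter, 113 mm above the bench, 70 mm from the lever's pivot, standing 39 mm clear above the flat steel lever arm (12 mm wide, its top 74 mm above the bench). The pin moves with the lever: about 61 mm from home to stop.
- lever_pivot (a point): Point on the lever's vertical hinge axis, 66 mm above the bench, at local (25, 45) mm on the indicator.
- file: Bystander: loose hand file with turned wooden handle, 280 mm long in all, 26 mm high, lying on the bench beyond the two devices. Origin on the bench under it, near where blade meets handle; blade to local +x.
- vee_block: Bystander: loose steel vee block, 50 x 50 mm, 45 mm high, lying between the two devices. Origin: centre of its underside.
- brush: Bystander: loose bench brush lying flat on the bench on the robot's side of the devices, handle to local -x. Origin on the bench under it.

How it is judged:
On the way, in this order (a step that is already met when the one before it is completed fails the run):
1. the reset lever is swung to its stop (value of joint reset_lever above 0.82 rad), for 0.05 s.
2. the reset lever is back home (value of joint reset_lever below 0.06 rad and contact force between reset_lever and anything else below 0.5 N), for 0.2 s.
3. the plunger's cap is pressed level with the setting pin (z of cap_top in the frame of setting_pin between -0.0035 and 0.0035 m and (contact force between ram and the fingers above 2.5 N or contact force between ram and the arm above 2.5 N)), for 0.3 s.
At the end, for the whole second after the job is handed in: The robot is still pressing the plunger (more than 2.5 N) with the cap's top within 3.5 mm of the height of the setting pin's top, at rest; the reset lever has been to its stop (within 0.08 rad) and is back home (within 0.06 rad); file, vee block and brush are within 20 mm of where they lay (all of step 3 and value of joint reset_lever below 0.06 rad and velocity of joint ram between -0.01 and 0.01 m/s and distance of each of file, vee_block, brush from where it was at the start of the episode below 0.02 m); the arm keeps its last pose, push and grip.
It fails at once if the file is knocked away (distance of file from where it was at the start of the episode above 0.02 m).
It fails at once if the vee block is knocked away (distance of vee_block from where it was at the start of the episode above 0.02 m).
It fails at once if the brush is knocked away (distance of brush from where it was at the start of the episode above 0.02 m).
It also fails if it takes over 48 s, if anything falls off the work surface, if the arm or the gripper's body presses on something with over 40 N, if the wrist force passes 120 N, or if a joint passes its speed limit or range.

## Robot

A 7-joint arm with a two-finger parallel gripper is mounted at the origin on the work surface. World frame = base frame: x ahead of the robot, y to its left, z up, the work surface at z = 0. Lengths are in m, angles in rad, forces in N, time in s.
With the tool pointing down it reaches from about 0.4 to 0.85 m from the base axis. Payload 4.5 kg.
Tool frame: the origin (TCP) lies at the very end of the fingers, on their centre line; the grasp point (between the pads) lies 19 mm behind it; z points along the fingers, y is the line along which they close (so a half turn about z gives the same grasp; the last joint's range is limited). The gripper opens to 88 mm and grips with 3 to 60 N. Pads are 18 mm wide; open, the fingers measure 123 mm over their backs; the gripper's body (75 mm by 187 mm) begins 45 mm behind the grasp point.
Start: joints at [1.253, 0.689, -0.195, 1.565, 0.157, 0.902, -0.215], TCP at [0.215, -0.587, 0.239] pointing down, gripper open.
Joint ranges: [-3.01, 3.01], [-0.46, 2.08], [-1.47, 1.51], [0.13, 2.56], [-1, 4.14], [0.04, 2.09], [-2.66, 2.66]. Speed limits (rad/s): [2.57, 2.57, 3.14, 3.14, 3.14, 3.14, 3.14].

## Interface

Orientations are given as a unit quaternion [x, y, z, w].
In Python, from plant import r gives the robot as it stands. The module is installed in compiled form; this text tells all that it offers.
- The arm moves only by the shell command python3 -m pendant 'ROWS' [FORCE]. ROWS is JSON, one flat list of numbers, 7 for each row, row after row: the opening, from 0 (shut) to 1 (fully open), then the shift along the tool's x, y, z scaled (see below), then the turn, a rotation vector about the tool's x, y, z scaled (see below). A call has 1 to 12 rows; each row is the pose to reach, as a shift and turn from the pose commanded when the call began, along the tool's axes at that moment; what a row does not reach only later rows make up. The controller multiplies each number of a shift by 0.15 m and each number of a turn by pi/2 rad. A row lasts 1/10 s, in which the tool goes at most 50 mm and 8.59 degrees, less where a joint would pass 70% of its speed; a pose out of reach is approached as far as the arm can. A call with a number of a shift or a turn outside -1 to 1 is refused whole. A call with a gripper value outside its range is refused whole. The fingers move at their own pace and stop on an object; FORCE is the grip in N (left out, the last holds). Time passes only in rows, so rows that repeat a pose let the fingers close. It gives the time, the measured TCP pose, the force, the opening and the grip force at its end, in the units of the state.
- r.get_state(): the state, without advancing time (a new reading comes with each control period).
- r.snapshot(name): name is "scene" or "side" or "wrist"; returns a dict with "img" (420x560x3 uint8, red, green, blue), "mtx" (3x3 intrinsics, pixels), "cam_to_world" (4x4, takes a point from camera to world coordinates). Camera axes: x right, y up, looking along -z (the intrinsics and any distortion apply to the point x, -y, -z); pixel columns grow to the right and rows downward; lengths in m; the calibration is good to about 2 mm. The wrist camera is an equidistant fisheye: a pixel r from the principal point sees the ray r / f radians off the axis. A picture is of the moment at which its call begins. There is no depth.
- r.finish_job(): hands the job in; it is judged then, once.
The state is a dict: "clock": time; "q": joint angles; "qd": joint speeds; "joint_torque": joint torques, N m; "tool_pos": TCP position; "eef_rot": TCP orientation; "contact_force": force on the tool from outside, world axes, zero at the start; "moment": the same for the moment, N m; "opening": opening from 0.0 (shut) to 1.0 (fully open); "finger_force": force on a finger pad.
Only numpy, scipy, OpenCV 4.12 (cv2) and the standard library are available. Lean on these libraries where they do the work, as an engineer would, in place of code of your own. Each camera call takes 0.05 s, during which the arm holds its last target. There are 200 camera calls.

## Working session

There is one attempt and no reset: what is moved stays moved. The work goes in short steps, Python scripts to look and compute and a shell command to move; the robot and the scene stay as the last step left them, time stands still between calls to the robot, and variables do not carry over. Pictures are saved under pics/ and viewed, at most 10 in all, crops included, and the job is handed in when it is done.

```bash
mkdir -p pics
cat > h.py <<'E'
import numpy as np, cv2
from plant import r
from scipy.spatial.transform import Rotation as R
def ray(s,u,v):
    K,T=np.array(s["mtx"]),np.array(s["cam_to_world"])
    d=np.linalg.inv(K)@[u,v,1]; d=T[:3,:3]@[d[0],-d[1],-d[2]]
    return T[:3,3],d/np.linalg.norm(d)
def onz(s,u,v,z):
    o,d=ray(s,u,v); return o+d*(z-o[2])/d[2]
def tri(a,pa,b,pb):
    o1,d1=ray(a,*pa);o2,d2=ray(b,*pb)
    t=np.linalg.lstsq(np.c_[d1,-d2],o2-o1,rcond=None)[0]
    p,q=o1+d1*t[0],o2+d2*t[1]; return (p+q)/2,np.linalg.norm(p-q)
def proj(s,p):
    T=np.linalg.inv(np.array(s["cam_to_world"])); c=T[:3,:3]@p+T[:3,3]
    q=np.array(s["mtx"])@[c[0],-c[1],-c[2]]; return q[:2]/q[2]
def togo(p,quat=None):
    st=r.get_state(); M=R.from_quat(st["eef_rot"])
    return M.inv().apply(np.array(p)-st["tool_pos"])/.15
E
python3 - <<'E'
from h import *
import pickle
S={n:r.snapshot(n) for n in("scene","side")}
pickle.dump(S,open("s.pkl","wb"))
for n in S: 
    cv2.imwrite(f"pics/{n}0.png",cv2.resize(S[n]["img"][:,:,::-1],(800,600),interpolation=cv2.INTER_CUBIC)); print(n,S[n]["mtx"],S[n]["cam_to_world"])
st=r.get_state(); print(st); print(R.from_quat(st["eef_rot"]).as_matrix().round(3))
E
```

```text
scene [[478.65063457   0.         269.18466952]
 [  0.         478.65063457 217.07104879]
 [  0.           0.           1.        ]] [[-0.72044117 -0.49027941  0.49050038  1.14776322]
 [ 0.69337771 -0.49508563  0.52356239  0.60893827]
 [-0.01385217  0.71729793  0.69662888  0.87944113]
 [ 0.          0.          0.          1.        ]]
side [[445.46024139   0.         289.11150948]
 [  0.         445.46024139 214.63591737]
 [  0.           0.           1.        ]] [[ 0.81473101  0.38278483 -0.43553319  0.22582073]
 [-0.57975409  0.55063349 -0.60057302 -0.48774164]
 [ 0.00992892  0.74180761  0.67053925  0.70068552]
 [ 0.          0.          0.          1.        ]]
{'clock': 0.1, 'q': array([ 1.25282385,  0.68990337, -0.19453158,  1.56623342,  0.15733424,
        0.90250248, -0.21508801]), 'qd': array([-4.95329584e-04, -1.81419839e-03, -3.70779201e-04, -3.57610635e-03,
        1.62909180e-03, -1.89921835e-03,  9.55899132e-05]), 'joint_torque': array([-3.57663448e-03, -5.28500962e+01, -1.27127722e+00, -1.53837740e+01,
       -5.24786662e-02,  2.10227081e-03,  7.93014124e-05]), 'tool_pos': array([ 0.21511322, -0.58621194,  0.23799026]), 'eef_rot': array([ 9.84561224e-01,  1.75038606e-01, -2.12731942e-04, -7.97794749e-04]), 'contact_force': array([ 0.65382085, -1.34000052, -0.14574769]), 'moment': array([-0.04248655, -0.01469411,  0.03024546]), 'finger_force': 0.0, 'opening': 0.9990944653868712}
[[ 0.939  0.345 -0.001]
 [ 0.345 -0.939  0.001]
 [-0.    -0.002 -1.   ]]
```

View pics/scene0.png

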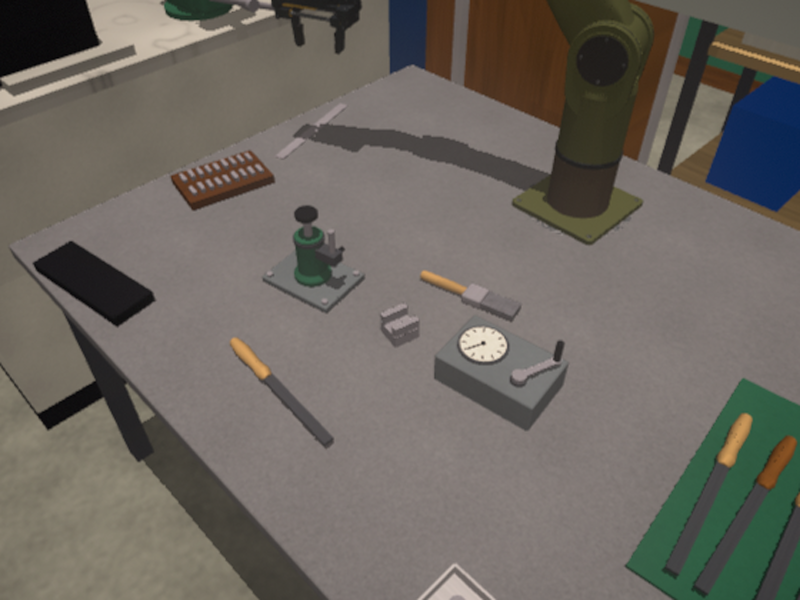

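View pics/side0.png

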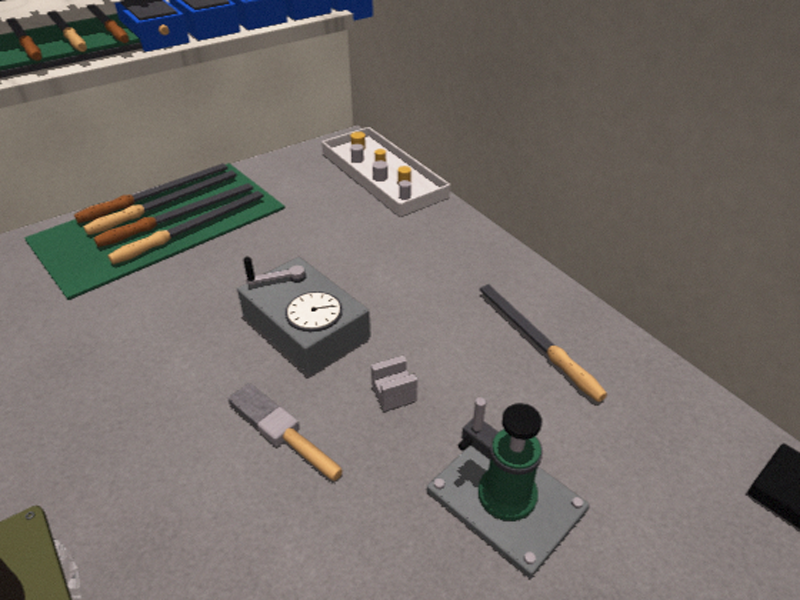

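Scene view: cap at about (306,213), setting pin top (331,232), lever pin top (559,344), pivot (519,378). Side view: cap (522,418), setting pin (480,402), lever pin (248,260), pivot (298,271). Next I refine these with masks and a zoom.

Run:
```python
from h import *
import pickle
S=pickle.load(open("s.pkl","rb"))
f=560/800
tiles=[]
P={"scene":{"cap":(306,213),"pin":(331,232),"lev":(559,344)},"side":{"cap":(522,418),"pin":(480,402),"lev":(248,260)}}
piv={"scene":(519,378),"side":(298,271)}
for n in S:
    im=S[n]["img"]
    for k,(u,v) in P[n].items():
        u,v=int(u*f),int(v*f)
        c=im[v-20:v+20,u-20:u+20]
        if k!="pin":
            m=(c.max(2)<45).astype(np.uint8)
            N,L,st,ce=cv2.connectedComponentsWithStats(m)
            for i in range(1,N):
                if st[i,4]>15: print(n,k,st[i]+[u-20,v-20,0,0,0],ce[i]+[u-20,v-20])
        t=cv2.resize(c,(260,260),interpolation=cv2.INTER_NEAREST)
        for g in range(0,260,65): t[:,g]=t[g,:]=(255,0,0)
        tiles.append(t); print(n,k,"origin",u-20,v-20)
cv2.imwrite("pics/z.png",np.vstack([np.hstack(tiles[:3]),np.hstack(tiles[3:])])[:,:,::-1])
for k in P["scene"]:
    print(k,tri(S["scene"],np.array(P["scene"][k])*f,S["side"],np.array(P["side"][k])*f))
print("piv",tri(S["scene"],np.array(piv["scene"])*f,S["side"],np.array(piv["side"])*f))
for n in S:
    hsv=cv2.cvtColor(S[n]["img"],cv2.COLOR_RGB2HSV)
    w=((hsv[...,1]<60)&(hsv[...,2]>180)).astype(np.uint8)
    N,L,st,ce=cv2.connectedComponentsWithStats(cv2.morphologyEx(w,cv2.MORPH_CLOSE,np.ones((5,5))))
    for i in range(1,N):
        if 400<st[i,4]<3000: print("dial",n,st[i],onz(S[n],*ce[i],.062))
```

```text
scene cap [207 152  14   4  20] [213.55 153.5 ]
scene cap origin 194 129
scene pin origin 211 142
scene lev origin 371 220
side cap [349 283  30  29 553] [364.19168174 295.39240506]
side cap origin 345 272
side pin origin 316 261
side lev [171 180   7  17  75] [174.02666667 188.09333333]
side lev origin 153 162
cap (array([ 0.56892136, -0.21153679,  0.1584287 ]), np.float64(0.004437651508575406))
pin (array([ 0.55792314, -0.15782613,  0.13918731]), np.float64(0.003942571110934436))
lev (array([0.46705779, 0.27091388, 0.10803457]), np.float64(0.0015020059097771484))
piv (array([0.53527765, 0.25219258, 0.06815236]), np.float64(0.0036781086725923024))
dial scene [  11    5  151   52 2206] [ 0.28650545 -1.36619638  0.062     ]
dial scene [322 229  33  24 610] [0.51266655 0.16340747 0.062     ]
dial scene [293 395  53  25 671] [0.84470602 0.4001847  0.062     ]
dial side [  0   0  73  15 592] [0.49150834 1.86494482 0.062     ]
dial side [   0    7  246   55 1048] [0.67651406 1.29956053 0.062     ]
dial side [ 226   90   88   52 1359] [0.84321341 0.44470861 0.062     ]
dial side [201 205  37  24 696] [0.51510635 0.16425354 0.062     ]
```

View pics/z.png

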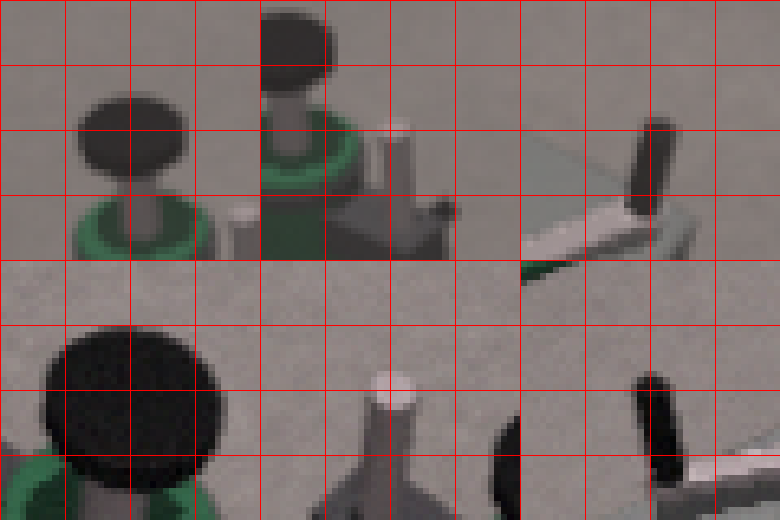

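The zoom gives these native pixels. Scene: cap top (213.4,148.8), setting pin top (231.6,161.4), lever pin top (392,239). Side: cap top (364.6,291), setting pin top (336,280.5), lever pin top (172.5,180.5).

Run:
```python
from h import *
import pickle
S=pickle.load(open("s.pkl","rb"));A,B=S["scene"],S["side"]
a={"cap":((213.4,148.8),(364.6,291),.162),"pin":((231.6,161.4),(336,280.5),.147),"lev":((392,239),(172.5,180.5),.113)}
X={}
for k,(p,q,z) in a.items():
    X[k],e=tri(A,p,B,q); print(k,X[k].round(4),e.round(4),onz(A,*p,z).round(4),onz(B,*q,z).round(4))
print("pin-cap",X["pin"]-X["cap"],np.linalg.norm((X["pin"]-X["cap"])[:2]))
# lever geometry: dial centre & pivot 90mm? use lever pin+dial
for n,q in(("scene",(519,378)),("side",(298,271))): print("piv",onz(S[n],q[0]*.7,q[1]*.7,.076))
# brush / vee / file extents by orange handle
for n in S:
    h=cv2.cvtColor(S[n]["img"],cv2.COLOR_RGB2HSV); m=cv2.inRange(h,(8,110,100),(25,255,255))
    N,L,st,ce=cv2.connectedComponentsWithStats(m)
    for i in range(1,N):
        if st[i,4]>80: print(n,ce[i],onz(S[n],*ce[i],.012))
print(onz(A,500*.7,300*.7,.01),onz(B,262*.7,408*.7,.01))
```

```text
cap [ 0.5701 -0.2105  0.1604] 0.0013 [ 0.571  -0.2081  0.162 ] [ 0.5696 -0.2117  0.162 ]
pin [ 0.5576 -0.1581  0.142 ] 0.0037 [ 0.5603 -0.1516  0.147 ] [ 0.556  -0.1622  0.147 ]
lev [0.4655 0.2709 0.1127] 0.0012 [0.4651 0.2713 0.113 ] [0.4657 0.2699 0.113 ]
pin-cap [-0.01253889  0.05235755 -0.01837391] 0.05383806325748158
piv [0.53940567 0.25645584 0.076     ]
piv [0.53252228 0.24129184 0.076     ]
scene [529.08264463  38.95867769] [-0.9633856  -0.04833693  0.012     ]
scene [510.73271889 136.59447005] [-0.24560116  0.22672052  0.012     ]
scene [309.41847826 197.08695652] [ 0.40542554 -0.02224472  0.012     ]
scene [174.59735974 250.52805281] [ 0.78184074 -0.12086854  0.012     ]
scene [514.38073394 307.76605505] [0.35571864 0.53190942 0.012     ]
scene [544.49081365 323.14435696] [0.34795381 0.59383469 0.012     ]
side [51.96124031 26.60465116] [0.53601894 1.67995721 0.012     ]
side [20.57317073 31.43902439] [0.41457452 1.69355313 0.012     ]
side [ 72.50490196 143.81862745] [0.34963832 0.71066471 0.012     ]
side [ 79.46932515 152.55828221] [0.35281656 0.65656267 0.012     ]
side [ 86.56652361 160.12875536] [0.35774301 0.61026525 0.012     ]
side [ 96.78813559 171.96327684] [0.36321137 0.54297895 0.012     ]
side [403.62474227 260.84536082] [ 0.78538155 -0.12310738  0.012     ]
side [218.39139344 317.48565574] [ 0.40367776 -0.02598651  0.012     ]
[0.36545765 0.08628371 0.01      ] [0.38403676 0.08015553 0.01      ]
```

```bash
python3 -m pendant '[0,0.25,-0.25,0,0,0,0, 0,0.5,-0.5,0,0,0,0, 0,0.75,-0.75,0,0,0,0, 0,1,-1,0,0,0,0, 0,1,-1,0,0,0,0, 0,1,-1,0,0,0,0]' 20; python3 -m pendant '[0,0.25,-0.25,0,0,0,0, 0,0.5,-0.5,0,0,0,0, 0,0.75,-0.75,0,0,0,0, 0,1,-1,0,0,0,0, 0,1,-1,0,0,0,0, 0,1,-1,0,0,0,0]'; python3 -m pendant '[0,0.25,-0.25,0,0,0,0, 0,0.5,-0.5,0,0,0,0, 0,0.75,-0.75,0,0,0,0, 0,1,-1,0,0,0,0, 0,1,-1,0,0,0,0, 0,1,-1,0,0,0,0]'
```

```text
clock: 0.7
tool_pos: [0.3056, -0.3922, 0.2388]
eef_rot: [0.984, 0.177, 0.0, -0.0]
contact_force: [-0.6, -0.6, -0.0]
opening: 0.48
finger_force: 0.0
clock: 1.3
tool_pos: [0.3947, -0.2018, 0.2387]
eef_rot: [0.984, 0.176, 0.0, 0.0]
contact_force: [-0.2, 0.1, 0.5]
opening: 0.007
finger_force: 0.0
clock: 1.9
tool_pos: [0.4839, -0.0102, 0.2385]
eef_rot: [0.985, 0.175, 0.0, 0.0]
contact_force: [-0.3, -0.6, -0.3]
opening: 0.003
finger_force: 0.0
```

```bash
python3 -m pendant '[0,0.15,-0.3,0,0,0,0, 0,0.3,-0.6,0,0,0,0, 0,0.5,-1,0,0,0,0, 0,0.5,-1,0,0,0,0, 0,0.5,-1,0,0,0,0, 0,0.5,-1,0,0,0,0]'; python3 -m pendant '[0,0,-0.3,0,0,0,0, 0,0,-0.6,0,0,0,0, 0,0,-1,0,0,0,0, 0,0,-1,0,0,0,0, 0,0,-1,0,0,0,0, 0,0,-1,0,0,0,0]'
python3 - <<'E'
from h import *
print(togo([.446,.307,.085]))
s=r.snapshot("wrist"); cv2.imwrite("pics/w.png",cv2.resize(s["img"][:,:,::-1],(800,600)))
E
```

```text
clock: 2.5
tool_pos: [0.5018, 0.1527, 0.2384]
eef_rot: [0.985, 0.172, -0.001, 0.002]
contact_force: [-0.3, -1.0, -0.3]
opening: 0.007
finger_force: 0.0
clock: 3.1
tool_pos: [0.4513, 0.2941, 0.2386]
eef_rot: [0.985, 0.172, -0.0, 0.002]
contact_force: [-0.5, -0.2, 0.3]
opening: 0.004
finger_force: 0.0
[-0.0037006  -0.09593332  1.02368903]
```

View pics/w.png

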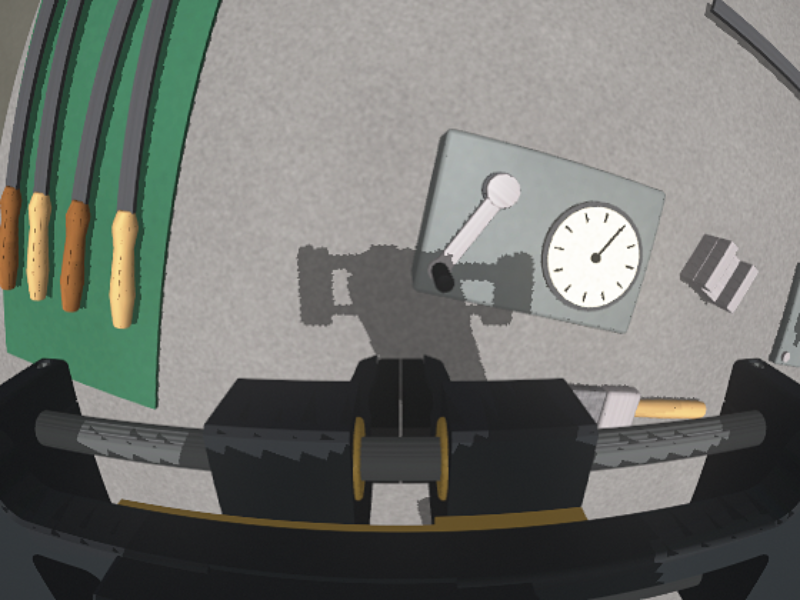

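The wrist view shows closed fingertips at (400,360), the lever pin at (443,278) to their right, and the lever at home. The box is yawed about 0.07 rad. Next I descend beside the pin.

```bash
python3 -m pendant '[0,0,-0.1,0,0,0,0, 0,0,-0.1,0.25,0,0,0, 0,0,-0.1,0.5,0,0,0, 0,0,-0.1,0.75,0,0,0, 0,0,-0.1,1,0,0,0, 0,0,-0.1,1,0,0,0, 0,0,-0.1,1,0,0,0]'
python3 - <<'E'
from h import *
for p in([.465,.271],[.460,.240],[.469,.210]):
    st=r.get_state();M=R.from_quat(st["eef_rot"]).as_matrix();print((togo(p+[.088])-np.array([0,.0235,0])/.15).round(3))
print(st["tool_pos"])
s=r.snapshot("side");c=s["img"][130:250,110:290];cv2.imwrite("pics/s2.png",cv2.resize(c[:,:,::-1],(720,480)))
E
```

```text
clock: 3.85
tool_pos: [0.4448, 0.3121, 0.0889]
eef_rot: [0.985, 0.175, -0.0, 0.0]
contact_force: [0.4, 0.8, -0.3]
opening: 0.002
finger_force: 0.0
[0.032 0.147 0.006]
[-0.07   0.329  0.006]
[-0.083  0.538  0.007]
[0.44480687 0.31208323 0.08893176]
```

View pics/s2.png

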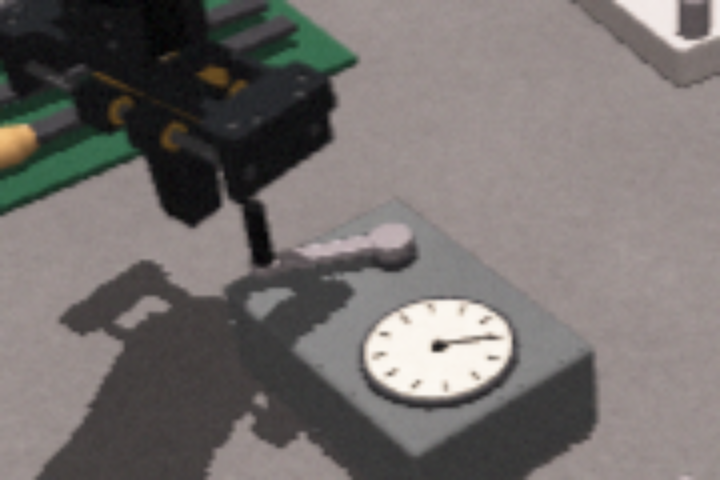

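The fingers stand to the left of the pin with a gap, and the gripper body is clear above it. Next I push along the arc.

```bash
python3 -m pendant '[0,0.02,0.1,0,0,0,0, 0,-0.01,0.17,0,0,0,0, 0,-0.04,0.24,0,0,0,0, 0,-0.06,0.31,0,0,0,0, 0,-0.08,0.38,0,0,0,0, 0,-0.08,0.44,0,0,0,0, 0,-0.08,0.49,0,0,0,0, 0,-0.08,0.52,0,0,0,0, 0,-0.08,0.52,0,0,0,0]'
```

```text
clock: 4.8
tool_pos: [0.4606, 0.2341, 0.0886]
eef_rot: [0.985, 0.174, -0.0, 0.0]
contact_force: [-3.3, 2.1, 1.6]
opening: 0.006
finger_force: 1.2
```

```bash
python3 -m pendant '[0,0,0.02,0,0,0,0, 0,0,0.04,0,0,0,0, 0,0,0.06,0,0,0,0, 0,0,0.06,0,0,0,0]'
python3 - <<'E'
from h import *
s=r.snapshot("side");c=s["img"][130:250,110:290];cv2.imwrite("pics/s3.png",cv2.resize(c[:,:,::-1],(720,480)))
E
```

```text
clock: 5.2
tool_pos: [0.4634, 0.2283, 0.0887]
eef_rot: [0.984, 0.176, 0.0, -0.001]
contact_force: [-3.0, 5.2, -0.4]
opening: 0.002
finger_force: 2.6
```

View pics/s3.png

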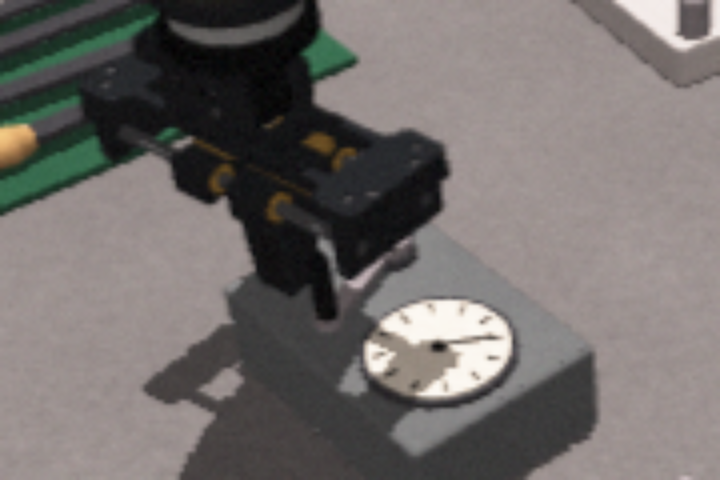

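The pin sits against the finger and the lever is swung well over, with the force up to about 6 N. I push slightly more until the stop is unmistakable.

```bash
python3 -m pendant '[0,0,0.02,0,0,0,0, 0,0,0.04,0,0,0,0, 0,0,0.04,0,0,0,0]';python3 -m pendant '[0,0,0.02,0,0,0,0, 0,0,0.04,0,0,0,0, 0,0,0.04,0,0,0,0]'
```

```text
clock: 5.55
tool_pos: [0.4639, 0.2273, 0.0887]
eef_rot: [0.984, 0.178, 0.0, -0.004]
contact_force: [-7.4, 13.2, -1.2]
opening: 0.004
finger_force: 7.2
clock: 5.85
tool_pos: [0.4643, 0.2264, 0.0888]
eef_rot: [0.984, 0.18, 0.0, -0.007]
contact_force: [-10.9, 21.2, -0.7]
opening: 0.006
finger_force: 11.9
```

The force reached 24 N with no further motion, so the lever is on its hard stop. Next I retreat along the arc and clear it.

```bash
python3 -m pendant '[0,0,-0.12,0,0,0,0, 0,0,-0.22,0,0,0,0, 0,0.02,-0.32,0,0,0,0, 0,0.05,-0.42,0,0,0,0, 0,0.08,-0.52,0,0,0,0, 0,0.08,-0.65,0,0,0,0, 0,0.08,-0.78,0,0,0,0, 0,0.08,-0.78,0,0,0,0, 0,0.08,-0.78,0,0,0,0]'
python3 -m pendant '[0,0,0,-0.3,0,0,0, 0,0,0,-0.6,0,0,0, 0,0,0,-0.9,0,0,0, 0,0,0,-0.9,0,0,0, 0,0,0,-0.9,0,0,0]'
python3 - <<'E'
from h import *
s=r.snapshot("side");c=s["img"][130:250,110:290];cv2.imwrite("pics/s4.png",cv2.resize(c[:,:,::-1],(720,480)))
print(togo([.557,-.158,.224]),r.get_state()["tool_pos"])
E
```

```text
clock: 6.75
tool_pos: [0.4388, 0.3287, 0.0886]
eef_rot: [0.985, 0.175, 0.0, 0.001]
contact_force: [0.1, -0.1, 0.2]
opening: 0.001
finger_force: 0.0
clock: 7.25
tool_pos: [0.4395, 0.3277, 0.2244]
eef_rot: [0.985, 0.174, 0.001, 0.0]
contact_force: [0.2, 0.1, -1.0]
opening: 0.0
finger_force: 0.0
[-3.67515333e-01  3.31054939e+00 -1.99894923e-04] [0.43862017 0.32740558 0.2231389 ]
```

View pics/s4.png

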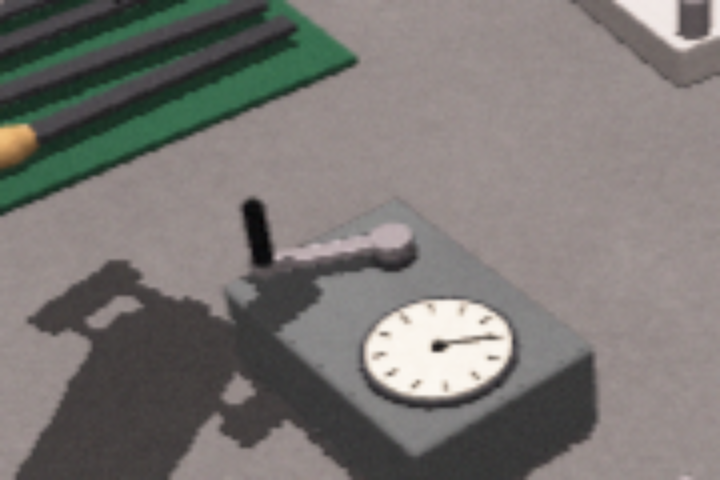

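The lever is back home. Next I go over the setting pin and probe its top by touch.

```bash
python3 -m pendant '[0,0,0.3,0,0,0,0, 0,-0.05,0.6,0,0,0,0, 0,-0.1,1,0,0,0,0, 0,-0.1,1,0,0,0,0, 0,-0.1,1,0,0,0,0]'; python3 -m pendant '[0,0,0.3,0,0,0,0, 0,-0.05,0.6,0,0,0,0, 0,-0.1,1,0,0,0,0, 0,-0.1,1,0,0,0,0, 0,-0.1,1,0,0,0,0]'; python3 -m pendant '[0,0,0.3,0,0,0,0, 0,-0.05,0.6,0,0,0,0, 0,-0.1,1,0,0,0,0, 0,-0.1,1,0,0,0,0, 0,-0.1,1,0,0,0,0, 0,-0.1,1,0,0,0,0]'
python3 - <<'E'
from h import *
print(togo([.557,-.158,.155]))
E
```

```text
clock: 7.8
tool_pos: [0.4757, 0.1796, 0.2221]
eef_rot: [0.985, 0.172, -0.002, 0.001]
contact_force: [0.5, 0.3, 0.9]
opening: 0.003
finger_force: 0.0
clock: 8.3
tool_pos: [0.5136, 0.0366, 0.2228]
eef_rot: [0.985, 0.174, -0.001, -0.0]
contact_force: [-1.1, 0.5, -1.6]
opening: 0.006
finger_force: 0.0
clock: 8.9
tool_pos: [0.5513, -0.1045, 0.2233]
eef_rot: [0.984, 0.177, -0.0, -0.001]
contact_force: [0.6, 0.3, 1.1]
opening: 0.005
finger_force: 0.0
[-0.08935193  0.34878991  0.45453306]
```

```bash
python3 -m pendant '[0,-0.05,0.2,0,0,0,0, 0,-0.09,0.35,0,0,0,0, 0,-0.09,0.35,0.2,0,0,0, 0,-0.09,0.35,0.4,0,0,0, 0,-0.09,0.35,0.4,0,0,0, 0,-0.09,0.35,0.4,0,0,0]'
python3 -m pendant '[0,0,0,0.02,0,0,0, 0,0,0,0.04,0,0,0, 0,0,0,0.06,0,0,0, 0,0,0,0.06,0,0,0]'
python3 - <<'E'
from h import *
s=r.snapshot("side");c=s["img"][230:390,260:450];cv2.imwrite("pics/s5.png",cv2.resize(c[:,:,::-1],(712,600)))
E
```

```text
clock: 9.5
tool_pos: [0.557, -0.1597, 0.1639]
eef_rot: [0.984, 0.177, -0.0, -0.001]
contact_force: [0.5, 0.1, 0.1]
opening: 0.005
finger_force: 0.0
clock: 9.9
tool_pos: [0.5566, -0.1626, 0.1548]
eef_rot: [0.985, 0.175, -0.0, 0.0]
contact_force: [0.1, -0.2, -0.2]
opening: 0.007
finger_force: 0.0
```

View pics/s5.png

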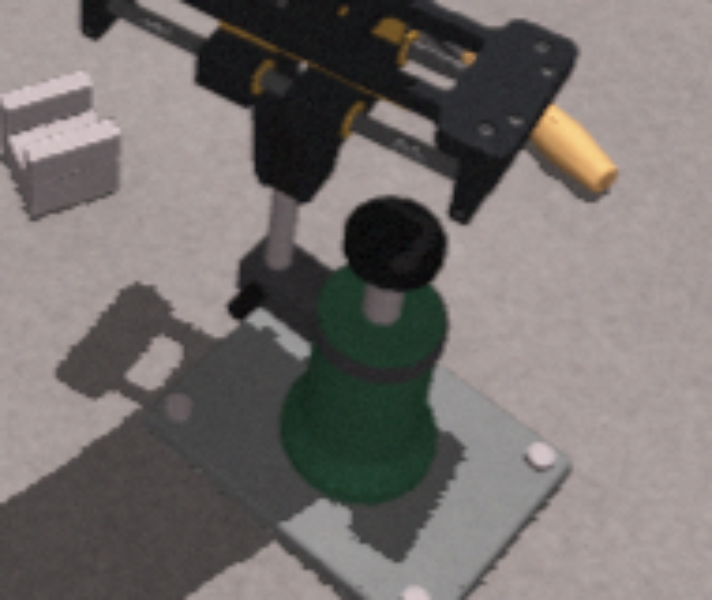

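The fingers are right over the setting pin and clear of the cap. Next I lower in small steps.

```bash
python3 -m pendant '[0,0,0,0.02,0,0,0, 0,0,0,0.03,0,0,0, 0,0,0,0.03,0,0,0]'; python3 -m pendant '[0,0,0,0.01,0,0,0, 0,0,0,0.015,0,0,0, 0,0,0,0.015,0,0,0]';python3 -m pendant '[0,0,0,0.01,0,0,0, 0,0,0,0.015,0,0,0, 0,0,0,0.015,0,0,0]'
```

```text
clock: 10.25
tool_pos: [0.5565, -0.1627, 0.15]
eef_rot: [0.985, 0.175, -0.0, -0.0]
contact_force: [0.4, -1.0, -0.8]
opening: 0.007
finger_force: 0.0
clock: 10.55
tool_pos: [0.5566, -0.1626, 0.1478]
eef_rot: [0.985, 0.175, -0.0, -0.0]
contact_force: [0.4, 0.3, 0.2]
opening: 0.011
finger_force: 0.0
clock: 10.85
tool_pos: [0.5566, -0.1626, 0.1456]
eef_rot: [0.985, 0.175, -0.0, -0.0]
contact_force: [-0.5, -0.8, 0.0]
opening: 0.006
finger_force: 0.0
```

```bash
python3 -m pendant '[0,0,0,0.007,0,0,0, 0,0,0,0.01,0,0,0, 0,0,0,0.01,0,0,0]'; python3 -m pendant '[0,0,0,0.007,0,0,0, 0,0,0,0.01,0,0,0, 0,0,0,0.01,0,0,0]';python3 -m pendant '[0,0,0,0.007,0,0,0, 0,0,0,0.01,0,0,0, 0,0,0,0.01,0,0,0]'
```

```text
clock: 11.15
tool_pos: [0.5566, -0.1627, 0.1441]
eef_rot: [0.985, 0.175, -0.0, 0.0]
contact_force: [-0.3, 0.3, 0.1]
opening: 0.004
finger_force: 0.0
clock: 11.45
tool_pos: [0.5568, -0.1627, 0.1438]
eef_rot: [0.985, 0.175, 0.0, 0.0]
contact_force: [-2.3, 0.1, 9.2]
opening: 0.003
finger_force: 4.3
clock: 11.75
tool_pos: [0.5568, -0.1627, 0.1437]
eef_rot: [0.985, 0.175, 0.001, 0.0]
contact_force: [-4.5, 1.5, 19.5]
opening: 0.007
finger_force: 9.6
```

Contact is at z = 0.1438, about 18 mm below the cap, which agrees with the vision estimate of 0.142–0.144. Next I rise, shift over the cap at (0.570, -0.2105) and press.

```bash
python3 -m pendant '[0,0,0,-0.15,0,0,0, 0,0,0,-0.35,0,0,0, 0,0,0,-0.35,0,0,0, 0,0,0,-0.35,0,0,0]'; python3 -m pendant '[0,-0.01,0.15,0,0,0,0, 0,-0.03,0.33,0,0,0,0, 0,-0.03,0.33,0,0,0,0, 0,-0.03,0.33,0,0,0,0]'
python3 - <<'E'
from h import *
print(togo([.570,-.2105,.1645]))
E
```

```text
clock: 12.15
tool_pos: [0.5569, -0.1628, 0.1941]
eef_rot: [0.985, 0.175, 0.001, 0.0]
contact_force: [0.1, 0.3, 0.1]
opening: 0.001
finger_force: 0.0
clock: 12.55
tool_pos: [0.5685, -0.2108, 0.1923]
eef_rot: [0.985, 0.174, -0.001, -0.001]
contact_force: [0.1, 0.2, -0.1]
opening: 0.008
finger_force: 0.0
[0.0103905  0.00177777 0.18515373]
```

```bash
python3 -m pendant '[0,0.01,0,0.1,0,0,0, 0,0.01,0,0.18,0,0,0, 0,0.01,0,0.22,0,0,0, 0,0.01,0,0.25,0,0,0, 0,0.01,0,0.27,0,0,0, 0,0.01,0,0.29,0,0,0, 0,0.01,0,0.31,0,0,0, 0,0.01,0,0.31,0,0,0, 0,0.01,0,0.31,0,0,0]'
python3 - <<'E'
from h import *
s=r.snapshot("side");c=s["img"][230:390,260:450];cv2.imwrite("pics/s6.png",cv2.resize(c[:,:,::-1],(712,600)))
E
```

```text
clock: 13.45
tool_pos: [0.5701, -0.2084, 0.1478]
eef_rot: [0.984, 0.176, -0.001, -0.001]
contact_force: [-4.0, 3.8, 7.3]
opening: 0.004
finger_force: 4.0
```

View pics/s6.png

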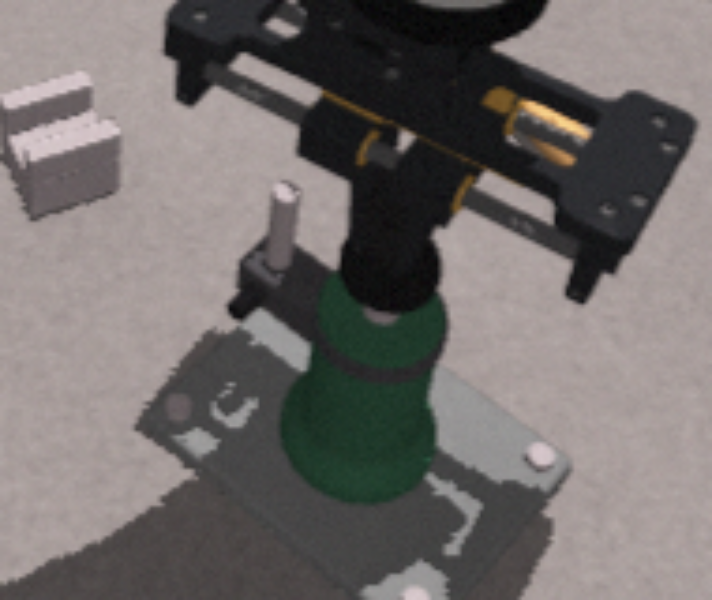

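The fingers sit centred on the cap, the plunger is part-pressed at z 0.148, and the setting pin is untouched. I need about 4 mm more, to 0.1438.

```bash
python3 -m pendant '[0,0,0,0.01,0,0,0, 0,0,0,0.02,0,0,0, 0,0,0,0.025,0,0,0, 0,0,0,0.025,0,0,0, 0,0,0,0.025,0,0,0]'
```

```text
clock: 14.0
tool_pos: [0.5701, -0.2084, 0.1443]
eef_rot: [0.984, 0.176, -0.001, -0.001]
contact_force: [-3.9, 4.2, 9.2]
opening: 0.003
finger_force: 4.5
```

```bash
python3 -m pendant '[0,0,0,0.003,0,0,0, 0,0,0,0.003,0,0,0, 0,0,0,0.003,0,0,0, 0,0,0,0.003,0,0,0, 0,0,0,0.003,0,0,0, 0,0,0,0.003,0,0,0]' && python3 -c "
from plant import r
print(r.finish_job())"
```

```text
clock: 14.6
tool_pos: [0.5701, -0.2084, 0.1438]
eef_rot: [0.984, 0.176, -0.001, -0.001]
contact_force: [-4.8, 3.5, 9.4]
opening: 0.003
finger_force: 4.6
the job is handed in; nothing more can be done
None
```

The job is handed in at 14.6 s: the lever was swung to its stop and sprang back home, and the arm is holding the plunger at z = 0.1438 m with about 9 N, level with the setting pin as measured by touch (no verdict was returned).

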